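# Clamp the casting mould and hold the moisture meter on its shoulder

### The arm

A 6-joint arm with a two-finger parallel gripper is mounted at the origin on the work surface. World frame = base frame: x ahead of the robot, y to its left, z up, the work surface at z = 0. Lengths are in m, angles in rad, forces in N, time in s.
With the tool pointing down it reaches from about 0.275 to 0.825 m from the base axis. Payload 4.9 kg.
Tool frame: the origin (TCP) lies at the very end of the fingers, on their centre line; the grasp point (between the pads) lies 19 mm behind it; z points along the fingers, y is the line along which they close (so a half turn about z gives the same grasp; the last joint's range is limited). The gripper opens to 85 mm and grips with 20 to 120 N. Pads are 22 mm wide; open, the fingers measure 114 mm over their backs; the gripper's body (76 mm by 85 mm) begins 54 mm behind the grasp point. The pads swing forward as they close: fully open they stand 13 mm farther back than shut.
Start: joints at [1.186, 0.326, -0.193, 1.052, 0, 1.437], TCP at [0.136, 0.533, 0.231] pointing down, gripper open.
Joint ranges: [-2.65, 2.65], [-0.97, 1.79], [-1.3, 1.35], [-1.93, 2.1], [-1.47, 1.37], [-3.14, 3.14]. Speed limits (rad/s): [2.57, 2.57, 3.14, 3.14, 3.14, 3.14].

### API

Orientations are given as [roll, pitch, yaw] about the fixed x, y, z axes, in that order (R = Rz(yaw) Ry(pitch) Rx(roll)).
In Python, from rig import arm, viewer, masks_of gives the robot as it stands.
- The arm moves only by the shell command python3 -m inch 'ROWS' [FORCE]. ROWS is JSON, a list of rows, each a list of 5 numbers: the opening, from 0 (shut) to 1 (fully open), then the shift along the tool's x, y, z in m, then the turn about the tool's z in rad. A call has 1 to 20 rows; each row is the pose to reach, as a shift and turn from the pose commanded when the call began, along the tool's axes at that moment; what a row does not reach only later rows make up. A row lasts 1/12 s, in which the tool goes at most 41.7 mm and 7.16 degrees, less where a joint would pass 70% of its speed; a pose out of reach is approached as far as the arm can. A call with a gripper value outside its range is refused whole. The fingers move at their own pace and stop on an object; FORCE is the grip in N (left out, the last holds). Time passes only in rows, so rows that repeat a pose let the fingers close. It gives the time, the measured TCP pose, the force, the opening and the grip force at its end, in the units of the state.
- arm.state(): the state, without advancing time (a new reading comes with each control period).
- viewer.read_camera(name): name is "scene" or "side" or "wrist"; returns a dict with "img" (420x560x3 uint8, blue, green, red), "fx", "fy", "cx", "cy" (pixels), "k1" (the pictures are not rectified: a ray, as slopes to the right and down, at radius r is drawn at 1 + k1 r^2 times it, then the intrinsics apply), "rvec" (rotation vector, rad) and "tvec" (3), from world to camera coordinates, as OpenCV has them. Camera axes: x right, y down, z forward; pixel columns grow to the right and rows downward; lengths in m; the calibration is good to about 2 mm. A picture is of the moment at which its call begins. There is no depth.
- arm.hand_in(): hands the job in; it is judged then, once.
Trained networks look in a picture, given as the dict that the camera call returned (one of the last four; its "shot" number tells which), for a name from the list of things; names that differ only in an ending like _2 or _b are one class to them, and where a whole thing is asked for, a point or a joint stands for the part that bears it (a point fixed in the world has none). Each returns a list of dicts, best first, with "p" (0 to 1); they miss things now and then, are a little off and sometimes report something else, mostly with a low value. They report only what shows in the picture. A call takes as long as a camera call. They do not tell look-alikes from the thing itself.
- masks_of(label, picture): "mask" (420x560 bool, what is visible of it) and "extent" ([centre column, centre row, width, height] in pixels, round what is visible of it).
The state is a dict: "clock": time; "joint_pos": joint angles; "qvel": joint speeds; "joint_efforts": joint torques, N m; "tool_pos": TCP position; "tcp_rot": TCP orientation; "contact_force": force on the tool from outside, world axes, zero at the start; "ft_torque": the same for the moment, N m; "finger_gap": opening from 0.0 (shut) to 1.0 (fully open); "grasp_force": force on a finger pad.
Only numpy, scipy, OpenCV 4.12 (cv2) and the standard library are available. Lean on these libraries where they do the work, as an engineer would, in place of code of your own. Each camera call takes 0.05 s, during which the arm holds its last target. There are 200 camera calls.

### The job

Wind the clamp's handwheel clockwise until the sliding jaw has pushed the two plaster mould halves tightly shut against the back plate, then take the moisture meter out of its stand and hold its sprung ball square on the mould's sloping shoulder, inside the pencilled ring, pressing lightly so that the ball is pushed about half-way in. Finish while still holding the meter there for its reading; leave the cup, the beaker and the jar where they stand.

Things in the scene. Friction and masses are not known exactly. Their poses are not given: they have to be found in the camera images.
- handwheel (a joint): Handwheel of the green cast-iron mould clamp: turn in rad about its upright axis, growing as it is wound clockwise seen from above. Each radian moves the jaw 8 mm towards the back plate (pinion and rack); it stays where it is left. It starts between 0 and 3.7; the mould is shut at about 8.75 and nipped tight at about 9.1. Turning it takes 4 to 5 N at the handle, rising to 8 N in the 0.5 rad after the mould is shut as the jaw's sprung plate goes back; then it stops hard.
- wheel_centre (a point): Centre of the dark handwheel, on its upright axis, at mid-height of the rim (105 mm above the bench). Rim 134 mm across, 14 mm thick. x and y axes turn with the wheel; the handle stands at its -x side, 56 mm from the axis.
- wheel_grip_mid (a point): The wheel's red upright handle, 22 mm across and 52 mm tall, free to spin on its pin: a point on its axis 142 mm above the bench; the handle reaches 22 mm above and 30 mm below it. It circles the wheel centre at 56 mm radius.
- clamp: Mould clamp, fixed to the bench: bed 150 x 390 mm, origin under it on the bench. Its y axis runs along it, from the wheel end (wheel axis at y = -150 mm) to the back plate (inner face at y = +155 mm, top 112 mm above the bench). The mould stands on the deck, 25 mm above the bench.
- jaw: Dark sliding jaw plate, 120 mm wide, top 111 mm above the bench, driven by the handwheel along the clamp's y axis, with a rubber-faced pressure plate on spring washers in front: the plate goes back up to 4 mm into the jaw as the clamp tightens, 6 N per mm. Origin at the foot of the plate's face when it is not pressed.
- jaw_face (a point): Centre of the flat face of the jaw's pressure plate; y points to the back plate.
- plate_face (a point): Point on the inner face of the clamp's fixed back plate, 85 mm above the bench; its y axis points along the clamp, away from the jaw.
- mould_front: Front half of the plaster mould (jaw side), loose, 120 wide x 65 thick x 130 mm high, about 0.7 kg. Origin at the foot of its split face; outer face at y = -65 mm.
- mould_back: Back half of the plaster mould (back-plate side), loose, same size. Origin at the foot of its split face, y towards the back plate, outer face at y = +65 mm. Its top is a 22 mm wide level land by the seam, then a plane shoulder sloping down 25 degrees to the outer face.
- front_outer (a point): Middle of the front half's outer face, 60 mm above its foot; y points to the back plate.
- front_split (a point): Middle of the front half's split face, 60 mm above its foot.
- back_split (a point): Middle of the back half's split face, 60 mm above its foot; y points to the back plate.
- back_outer (a point): Middle of the back half's outer face, 60 mm above its foot.
- ring_centre (a point): Centre of the blue pencilled ring (34 mm inside diameter) on the back half's sloping shoulder, about 145 mm above the bench. z is the shoulder's outward normal, 25 degrees from vertical, leaning over the back plate (y points down the slope). It moves with the mould half when the clamp is wound.
- meter: Yellow moisture meter, about 0.2 kg, standing ball down in its stand. Origin at the lower end of its 36 (x) x 28 (y) x 120 mm (z) body; z runs up along the body, away from the ball. The ball's tip is 38 mm below the origin when the spring is out.
- meter_mid (a point): Centre of the meter's body, 60 mm above its lower end and below its top, 110 mm above the bench while it is in the stand; same axes as the meter (x across the 36 mm, y across the 28 mm, z away from the ball). The stand hides the lower 45 mm of the body, so grip it 28 to 40 mm above this point, across the 28 mm.
- ball_tip (a point): Lowest point of the meter's 16 mm steel ball, which runs on a spring along the meter's axis: 98 mm below point meter_mid when out. z points up along the meter.
- meter_ball (a joint): How far the ball is pushed into the meter, m: 0 out, 0.008 fully in. It takes 1.4 N to start and 5 N to push it fully in.
- stand: Black stand for the meter, fixed to the bench, 66 x 58 x 95 mm, origin under its centre; the meter's lower end rests on ledges 50 mm above the bench in a pocket 1.5 mm wider each side. Lift it straight up by 90 mm or more to clear.
- cup_mid (a point): Bystander: cream unfired cast mug, 80 mm across, 75 mm tall; this point at half height.
- beaker_mid (a point): Bystander: green plastic beaker, 84 mm across, 110 mm tall; this point at half height.
- jar_mid (a point): Bystander: amber jar, 60 mm across, 75 mm tall; this point at half height.
There are look-alikes about, which are no part of the job. What is shaped like the stand but blue or red is not meant.

How it is judged:
On the way, in this order (a step that is already met when the one before it is completed fails the run):
1. the mould is wound shut: jaw, both halves and back plate touch, the jaw bearing on the mould with over 5 N (y of back_outer in the frame of plate_face above -0.0025 m and y of front_split in the frame of back_split above -0.0025 m and y of jaw_face in the frame of front_outer above -0.0025 m and contact force between jaw and mould_front above 5 N), for 0.2 s.
2. then the meter is lifted clear of its stand (y of back_outer in the frame of plate_face above -0.0025 m and y of front_split in the frame of back_split above -0.0025 m and y of jaw_face in the frame of front_outer above -0.0025 m and height (world z) of meter_mid above 0.16 m and contact force between meter and stand below 0.1 N and contact force between the fingers and meter above 1 N), for 0.1 s.
At the end, for the whole second after the job is handed in: Gripped and still, the meter has its ball within 9 mm of the ring centre, pushed in 1.5 to 6.8 mm (1 to 8 N), square to the shoulder within 8 degrees, touching nothing else; mould halves upright, gaps at seam, back plate and jaw under 2.5 mm, jaw still bearing with over 3 N (y of back_outer in the frame of plate_face above -0.0025 m and y of front_split in the frame of back_split above -0.0025 m and y of jaw_face in the frame of front_outer above -0.0025 m and contact force between jaw and mould_front above 3 N and distance between ball_tip and ring_centre below 0.009 m and angle between the z axis of ball_tip and the z axis of ring_centre, either way round below 0.14 rad and value of joint meter_ball between 0.0015 and 0.0068 m and contact force between meter and mould_back between 1 and 8 N and contact force between the fingers and meter above 2 N and contact force between meter and clamp below 0.3 N and contact force between meter and mould_front below 0.3 N and linear speed of meter below 0.01 m/s and angle between each of mould_back, mould_front's own z axis and vertical below 0.1 rad); the arm keeps its last pose, push and grip.
It fails at once if the cup is shifted more than 30 mm or tipped (distance of cup_mid from where it was at the start of the episode above 0.03 m or angle between cup_mid's own z axis and vertical above 0.35 rad).
It fails at once if the beaker is shifted more than 30 mm or tipped (distance of beaker_mid from where it was at the start of the episode above 0.03 m or angle between beaker_mid's own z axis and vertical above 0.35 rad).
It fails at once if the jar is shifted more than 30 mm or tipped (distance of jar_mid from where it was at the start of the episode above 0.03 m or angle between jar_mid's own z axis and vertical above 0.35 rad).
It fails at once if the meter is pressed hard on the plaster, over 20 N (contact force between meter and mould_back above 20 N or contact force between meter and mould_front above 20 N).
It also fails if it takes over 64 s, if anything falls off the work surface, if the arm or the gripper's body presses on something with over 40 N, if the wrist force passes 120 N, or if a joint passes its speed limit or range.

## Working session

There is one attempt and no reset: what is moved stays moved. The work goes in short steps, Python scripts to look and compute and a shell command to move; the robot and the scene stay as the last step left them, time stands still between calls to the robot, and variables do not carry over. Pictures are saved under pics/ and viewed, at most 10 in all, crops included, and the job is handed in when it is done.

```bash
ls; mkdir -p pics; cat > h.py <<'E'
import numpy as np, cv2
from rig import arm, viewer, masks_of
def shoot(n, save=None):
    d=viewer.read_camera(n)
    if save: cv2.imwrite(f'pics/{save}.png', d['img'])
    return d
def K(d): return np.array([[d['fx'],0,d['cx']],[0,d['fy'],d['cy']],[0,0,1.]])
def dist(d): return np.array([d['k1'],0,0,0,0.])
def proj(d,P): return cv2.projectPoints(np.array(P,float).reshape(-1,3),np.array(d['rvec'],float),np.array(d['tvec'],float),K(d),dist(d))[0].reshape(-1,2)
def ray(d,uv):
    n=cv2.undistortPoints(np.array(uv,float).reshape(-1,1,2),K(d),dist(d)).reshape(-1,2)
    R=cv2.Rodrigues(np.array(d['rvec'],float))[0]; t=np.array(d['tvec'],float).ravel()
    v=np.c_[n,np.ones(len(n))]@R
    return -R.T@t, v
def at_z(d,uv,z):
    c,v=ray(d,uv); return c+v*((z-c[2])/v[:,2])[:,None]
E
python3 - <<'E'
from h import *
print(arm.state())
a=shoot('scene','scene0'); b=shoot('side','side0')
for n,d in(('scene',a),('side',b)):
    R=cv2.Rodrigues(np.array(d['rvec'],float))[0]; print(n,d['fx'],d['k1'],-R.T@np.array(d['tvec']).ravel(),R[2])
    for l in ['handwheel','wheel_grip_mid','clamp','jaw','mould_front','mould_back','ring_centre','meter','stand','cup_mid','beaker_mid','jar_mid']:
        print(l,[(round(m['p'],2),[int(x) for x in m['extent']]) for m in masks_of(l,d)][:4])
E
```

```text
pics
{'clock': 0.0, 'joint_pos': array([ 1.18579138e+00,  3.26951576e-01, -1.93565155e-01,  1.05202910e+00,
       -9.39736181e-06,  1.43659656e+00]), 'qvel': array([ 0.00061297,  0.00134163,  0.00069755, -0.00083801, -0.0002849 ,
        0.00033279]), 'joint_efforts': array([-6.09984108e-04, -4.43393970e+01,  2.62445247e+01,  1.54870906e-02,
       -5.73435204e-05,  3.66365029e-06]), 'tool_pos': array([0.13627134, 0.53224779, 0.23050477]), 'tcp_rot': array([-3.13985763e+00, -2.24765310e-04,  2.89078729e+00]), 'contact_force': array([ 0.09088328, -0.78073235, -0.40578616]), 'ft_torque': array([-0.02425698,  0.02589654, -0.00828757]), 'grasp_force': 0.0, 'finger_gap': 1.0018986472670373}
scene 528.2895251609116 -0.17944173357932253 [ 1.41326423 -0.58435985  1.1588364 ] [-0.55232818  0.44156934 -0.70707149]
handwheel [(0.8, [192, 228, 51, 53])]
wheel_grip_mid [(0.71, [194, 209, 10, 18]), (0.54, [274, 200, 42, 56])]
clamp [(0.97, [236, 227, 134, 108])]
jaw [(0.71, [204, 234, 73, 57]), (0.18, [191, 227, 51, 51])]
mould_front [(0.78, [249, 211, 37, 64]), (0.67, [328, 145, 11, 26]), (0.16,
[... 387 characters left out ...]
ar_mid [(0.97, [293, 273, 20, 30])]
side 483.48091397619527 -0.07947608687405694 [ 0.43143585 -1.05792552  0.79800312] [ 0.12925559  0.84337836 -0.52154189]
handwheel []
wheel_grip_mid [(0.46, [235, 243, 8, 20])]
clamp [(0.94, [256, 264, 65, 92]), (0.32, [228, 157, 18, 26])]
jaw [(0.84, [255, 268, 41, 77]), (0.65, [255, 257, 55, 45])]
mould_front [(0.96, [253, 214, 45, 40])]
mould_back [(0.91, [251, 194, 43, 14])]
ring_centre []
meter [(0.88, [226, 156, 10, 25])]
stand [(0.89, [229, 181, 19, 30]), (0.78, [237, 162, 12, 34]), (0.73, [268, 184, 21, 34])]
cup_mid [(0.58, [239, 348, 60, 53])]
beaker_mid [(0.71, [338, 201, 34, 38])]
jar_mid [(0.62, [335, 238, 19, 32]), (0.33, [252, 215, 47, 35])]
```

```bash
python3 - <<'E'
import cv2
a=cv2.imread('pics/scene0.png');b=cv2.imread('pics/side0.png')
cv2.imwrite('pics/c1.png',cv2.resize(a[110:310,95:395],(798,532),interpolation=cv2.INTER_CUBIC))
cv2.imwrite('pics/c2.png',cv2.resize(b[130:390,150:400],(577,600),interpolation=cv2.INTER_CUBIC))
E
```

```text
(no output)
```

View pics/c1.png

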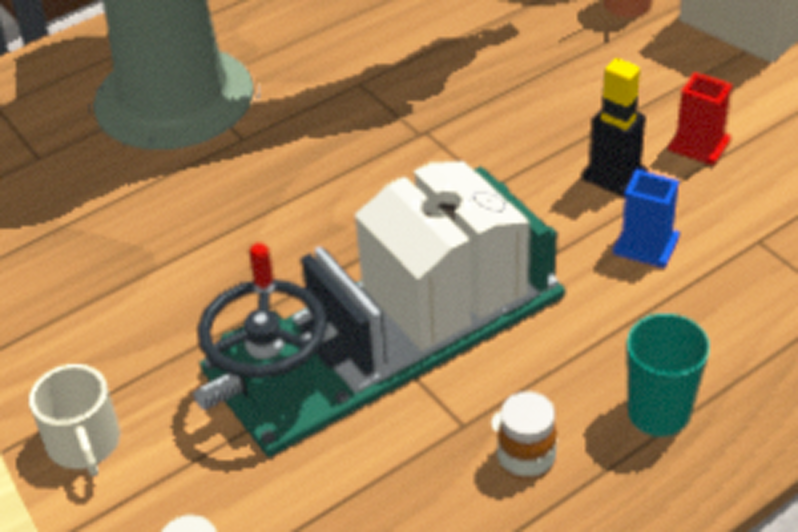

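View pics/c2.png

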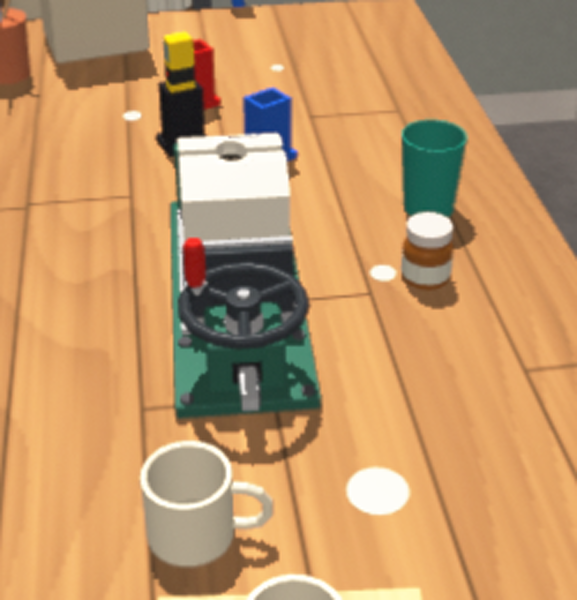

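```bash
cat >> h.py <<'E'
def tri(ds,uvs):
    A=np.zeros((3,3));b=np.zeros(3)
    for d,u in zip(ds,uvs):
        c,v=ray(d,[u]);v=v[0]/np.linalg.norm(v[0]);M=np.eye(3)-np.outer(v,v);A+=M;b+=M@c
    return np.linalg.solve(A,b)
E
python3 - <<'E'
from h import *
a=shoot('scene'); b=shoot('side')
S=lambda u,v:(u/2.66+95,v/2.66+110)
T=lambda u,v:(u/2.308+150,v/2.308+130)
print('wheel',tri([a,b],[S(263,327),T(243,304)]),at_z(a,[S(263,325)],.105),at_z(b,[T(243,304)],.105))
print('handle',tri([a,b],[S(261,265),T(194,262)]),at_z(a,[S(261,265)],.138),at_z(b,[T(194,262)],.138))
print('corners z0', at_z(a,[S(270,455),S(563,293)],.0),at_z(b,[T(177,413),T(320,405)],.0))
print('metertop scene/side',at_z(a,[S(621,72)],.17),at_z(b,[T(178,40)],.17),tri([a,b],[S(621,72),T(178,40)]))
print('ring',at_z(a,[S(490,202)],.145))
print('cup',at_z(a,[S(70,390)],.075),at_z(b,[T(188,470)],.075))
print('beaker',at_z(a,[S(668,340)],.11),'jar',at_z(a,[S(527,410)],.075), 'blue',at_z(a,[S(652,187)],.095),'black',at_z(a,[S(618,122)],.095))
print('jaw top ends, plate top ends',at_z(a,[S(305,258),S(370,318),S(480,170),S(550,232)],.111))
print('front mould outer top corners',at_z(a,[S(358,217),S(425,278)],.125), 'seam',at_z(a,[S(402,178),S(470,245),S(420,168),S(482,235)],.155))
E
```

```text
wheel [ 0.51775099 -0.16708889  0.10247735] [[ 0.51570009 -0.16518296  0.105     ]] [[ 0.5181745  -0.17273614  0.105     ]]
handle [ 0.47220936 -0.13599984  0.13706623] [[ 0.47124617 -0.13509135  0.138     ]] [[ 0.47288426 -0.13967167  0.138     ]]
corners z0 [[ 0.58542767 -0.21564585  0.        ]
 [ 0.59898696  0.17118124  0.        ]] [[ 4.44155007e-01 -2.08237408e-01  0.00000000e+00]
 [ 5.90673078e-01 -2.17657175e-01  1.11022302e-16]]
metertop scene/side [[0.49295996 0.34380157 0.17      ]] [[0.48799033 0.32985407 0.17      ]] [0.48804865 0.34889767 0.16280553]
ring [[0.55048154 0.10365933 0.145     ]]
cup [[ 0.44250459 -0.35717317  0.075     ]] [[ 0.44781847 -0.36082315  0.075     ]]
beaker [[0.79183469 0.13901067 0.11      ]] jar [[ 0.75072167 -0.00993935  0.075     ]] blue [[0.60318325 0.29660101 0.095     ]] black [[0.49331592 0.34482484 0.095     ]]
jaw top ends, plate top ends [[ 0.46688897 -0.0808854   0.111     ]
 [ 0.58093193 -0.0768823   0.111     ]
 [ 0.47278836  0.15129627  0.111     ]
 [ 0.59931088  0.14729999  0.111     ]]
front mould outer top corners [[ 0.46294051 -0.00835989  0.125     ]
 [ 0.58171398 -0.00704597  0.125     ]] seam [[0.46984265 0.04696896 0.155     ]
 [0.59688576 0.04035578 0.155     ]
 [0.46890702 0.07179616 0.155     ]
 [0.59302836 0.05908065 0.155     ]]
```

Candidates for the meter/stand (full scene picture): black stand with the yellow meter at (327,151), blue at (339,185), red at (360,155). I choose the black one, because the yellow meter stands in it and the crop confirms this. There is only one wheel handle, the red one at (193,210). The mould gap and the blue ring at (279,186) are visible. The tool can't be tilted, so I will pivot the meter in the grip later, against its stand. First I move over the handle.

```bash
python3 -m inch '[[1,-0.0246,-0.0282,0,0],[1,-0.0492,-0.0565,0,0],[1,-0.0737,-0.0847,0,-0.05],[1,-0.0983,-0.113,0,-0.1],[1,-0.123,-0.141,0,-0.15],[1,-0.147,-0.169,0,-0.2],[1,-0.172,-0.198,0,-0.251],[1,-0.197,-0.226,0,-0.251],[1,-0.221,-0.254,0,-0.251],[1,-0.246,-0.282,0,-0.251],[1,-0.270,-0.311,0,-0.251],[1,-0.295,-0.339,0,-0.251],[1,-0.319,-0.367,0,-0.251],[1,-0.344,-0.395,0,-0.251],[1,-0.369,-0.423,0,-0.251],[1,-0.393,-0.452,0,-0.251],[1,-0.418,-0.48,0,-0.251],[1,-0.442,-0.508,0,-0.251],[1,-0.467,-0.536,0,-0.251],[1,-0.4915,-0.5647,0,-0.251]]' && python3 -m inch '[[1,0,0,0,0],[1,0,0,0,0]]' && python3 - <<'E'
from h import *
for n in('wrist','side','scene'):
    d=shoot(n,n+'1')
    for l in ['wheel_grip_mid','handwheel']: print(n,l,[(round(m['p'],2),[int(x) for x in m['extent']]) for m in masks_of(l,d)][:3])
    print(proj(d,[[.472,-.137,.142],[.517,-.168,.105]]))
E
```

```text
clock: 3.07
tool_pos: [0.4731, -0.1381, 0.2314]
tcp_rot: [-3.142, 0.001, 3.141]
contact_force: [0.7, 1.2, 0.7]
finger_gap: 1.001
grasp_force: 0.0
clock: 3.23
tool_pos: [0.4729, -0.1377, 0.2309]
tcp_rot: [3.141, -0.0, 3.139]
contact_force: [-0.4, 1.2, -0.8]
finger_gap: 0.999
grasp_force: 0.0
wrist wheel_grip_mid [(0.72, [279, 214, 32, 52]), (0.72, [474, 268, 168, 201])]
wrist handwheel [(0.72, [241, 249, 164, 151])]
[[278.74951075 215.44925757]
 [240.33584628 252.56096129]]
side wheel_grip_mid [(0.32, [253, 215, 44, 37])]
side handwheel [(0.55, [253, 256, 54, 44])]
[[233.51437645 241.48743002]
 [254.55352363 260.51567599]]
scene wheel_grip_mid []
scene handwheel []
[[192.50557232 209.05403718]
 [193.25087305 232.93593432]]
```

```bash
python3 -m inch '[[1,0,0,0.02,0],[1,0,0,0.04,0],[1,0,0,0.06,0],[1,0,0,0.08,0],[1,0,0,0.095,0],[1,0,0,0.105,0],[1,0,0,0.105,0],[0,0,0,0.105,0],[0,0,0,0.105,0],[0,0,0,0.105,0],[0,0,0,0.105,0],[0,0,0,0.105,0],[0,0,0,0.105,0],[0,0,0,0.105,0],[0,0,0,0.105,0],[0,0,0,0.105,0],[0,0,0,0.105,0]]' 40 && python3 - <<'E'
from h import *
d=shoot('wrist','wrist2')
for l in ['wheel_grip_mid','handwheel']: print(l,[(round(m['p'],2),[int(x) for x in m['extent']]) for m in masks_of(l,d)][:3])
print(arm.state()['tool_pos'])
E
```

```text
clock: 5.1
tool_pos: [0.4729, -0.1364, 0.127]
tcp_rot: [-3.141, 0.001, -3.141]
contact_force: [-1.4, -0.2, 5.8]
finger_gap: 0.237
grasp_force: 39.1
wheel_grip_mid [(0.59, [278, 304, 55, 106])]
handwheel [(0.73, [209, 321, 235, 197])]
[ 0.47293361 -0.13642274  0.12701918]
```

View pics/wrist2.png

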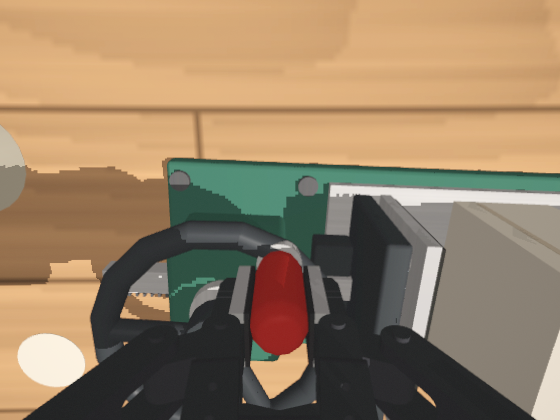

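The red handle (278,304) is between the pads. Next I compute the arc.

```bash
cat > arc.py <<'E'
import sys,numpy as np
cx,cy,x0,y0,step,n=map(float,sys.argv[1:])
p0=np.arctan2(y0-cy,x0-cx);r=.056
for k in range(1,int(n)+1):
    p=p0-step*k; print(f'[0,{-(cx+r*np.cos(p)-x0):.4f},{cy+r*np.sin(p)-y0:.4f},0,0]',end=',')
print()
E
python3 arc.py .5182 -.1688 .4725 -.1365 .15 8
```

```text
[0,-0.0053,0.0065,0,0],[0,-0.0116,0.0121,0,0],[0,-0.0186,0.0167,0,0],[0,-0.0262,0.0202,0,0],[0,-0.0343,0.0225,0,0],[0,-0.0426,0.0236,0,0],[0,-0.0510,0.0235,0,0],[0,-0.0593,0.0220,0,0],
```

```bash
python3 -m inch '[[0,-0.0053,0.0065,0,0],[0,-0.0116,0.0121,0,0],[0,-0.0186,0.0167,0,0],[0,-0.0262,0.0202,0,0],[0,-0.0262,0.0202,0,0]]' 
python3 -m inch '[[0,-0.0081,0.0023,0,0],[0,-0.0164,0.0034,0,0],[0,-0.0248,0.0033,0,0],[0,-0.0331,0.0018,0,0],[0,-0.0331,0.0018,0,0]]'; python3 - <<'E'
from h import *
d=shoot('wrist')
for l in ['wheel_grip_mid','handwheel']: print(l,[(round(m['p'],2),[int(x) for x in m['extent']]) for m in masks_of(l,d)][:3])
E
```

```text
clock: 5.67
tool_pos: [0.4998, -0.116, 0.127]
tcp_rot: [-3.141, 0.001, -3.141]
contact_force: [0.3, 0.3, 5.6]
finger_gap: 0.239
grasp_force: 40.2
clock: 6.08
tool_pos: [0.5331, -0.1146, 0.127]
tcp_rot: [-3.141, 0.002, -3.141]
contact_force: [-0.1, -0.6, 6.4]
finger_gap: 0.24
grasp_force: 40.6
wheel_grip_mid [(0.66, [279, 303, 55, 107])]
handwheel [(0.65, [165, 221, 289, 266]), (0.5, [290, 209, 538, 287]), (0.45, [279, 302, 55, 110])]
```

```bash
python3 - <<'E'
import numpy as np
from scipy.optimize import least_squares
P=np.array([[.4729,-.1364],[.4998,-.116],[.5331,-.1146]])
r=least_squares(lambda c:np.linalg.norm(P-c,axis=1)-.056,[.518,-.168]);print(r.x,r.fun)
E
python3 arc.py .5182 -.1688 .5313 -.1150 .17 20
```

```text
[ 0.51864889 -0.16871422] [ 1.04428965e-05 -1.72382504e-05  1.05648235e-05]
[0,-0.0092,-0.0024,0,0],[0,-0.0175,-0.0069,0,0],[0,-0.0250,-0.0128,0,0],[0,-0.0314,-0.0198,0,0],[0,-0.0365,-0.0278,0,0],[0,-0.0402,-0.0366,0,0],[0,-0.0423,-0.0459,0,0],[0,-0.0429,-0.0554,0,0],[0,-0.0418,-0.0648,0,0],[0,-0.0391,-0.0739,0,0],[0,-0.0350,-0.0825,0,0],[0,-0.0294,-0.0902,0,0],[0,-0.0227,-0.0969,0,0],[0,-0.0149,-0.1023,0,0],[0,-0.0062,-0.1064,0,0],[0,0.0029,-0.1089,0,0],[0,0.0124,-0.1098,0,0],[0,0.0219,-0.1091,0,0],[0,0.0311,-0.1068,0,0],[0,0.0398,-0.1030,0,0],
```

```bash
python3 -m inch '[[0,-0.0092,-0.0024,0,0],[0,-0.0175,-0.0069,0,0],[0,-0.0250,-0.0128,0,0],[0,-0.0314,-0.0198,0,0],[0,-0.0365,-0.0278,0,0],[0,-0.0402,-0.0366,0,0],[0,-0.0423,-0.0459,0,0],[0,-0.0429,-0.0554,0,0],[0,-0.0418,-0.0648,0,0],[0,-0.0391,-0.0739,0,0],[0,-0.0350,-0.0825,0,0],[0,-0.0294,-0.0902,0,0],[0,-0.0227,-0.0969,0,0],[0,-0.0149,-0.1023,0,0],[0,-0.0062,-0.1064,0,0],[0,0.0029,-0.1089,0,0],[0,0.0124,-0.1098,0,0],[0,0.0219,-0.1091,0,0],[0,0.0311,-0.1068,0,0],[0,0.0398,-0.1030,0,0]]'; python3 arc.py .518 -.1689 .4915 -.2180 .17 20
```

```text
clock: 7.9
tool_pos: [0.4936, -0.2188, 0.1271]
tcp_rot: [-3.139, 0.004, 3.141]
contact_force: [4.1, -2.8, 1.8]
finger_gap: 0.238
grasp_force: 40.0
[0,0.0081,0.0050,0,0],[0,0.0150,0.0115,0,0],[0,0.0208,0.0191,0,0],[0,0.0252,0.0275,0,0],[0,0.0281,0.0366,0,0],[0,0.0294,0.0460,0,0],[0,0.0291,0.0555,0,0],[0,0.0273,0.0648,0,0],[0,0.0238,0.0737,0,0],[0,0.0189,0.0818,0,0],[0,0.0128,0.0890,0,0],[0,0.0054,0.0951,0,0],[0,-0.0028,0.0998,0,0],[0,-0.0117,0.1031,0,0],[0,-0.0211,0.1048,0,0],[0,-0.0306,0.1049,0,0],[0,-0.0400,0.1035,0,0],[0,-0.0490,0.1004,0,0],[0,-0.0573,0.0958,0,0],[0,-0.0648,0.0899,0,0],
```

```bash
python3 -m inch '[[0,0.0081,0.0050,0,0],[0,0.0150,0.0115,0,0],[0,0.0208,0.0191,0,0],[0,0.0252,0.0275,0,0],[0,0.0281,0.0366,0,0],[0,0.0294,0.0460,0,0],[0,0.0291,0.0555,0,0],[0,0.0273,0.0648,0,0],[0,0.0238,0.0737,0,0],[0,0.0189,0.0818,0,0],[0,0.0128,0.0890,0,0],[0,0.0054,0.0951,0,0],[0,-0.0028,0.0998,0,0],[0,-0.0117,0.1031,0,0],[0,-0.0117,0.1031,0,0]]'; python3 - <<'E'
from h import *
d=shoot('scene','scene3')
cv2.imwrite('pics/c3.png',cv2.resize(d['img'][160:300,150:330],(774,602),interpolation=cv2.INTER_CUBIC)[:600])
E
python3 arc.py .518 -.1689 .5032 -.1149 .15 16
```

```text
clock: 9.15
tool_pos: [0.5048, -0.1145, 0.127]
tcp_rot: [-3.14, 0.001, -3.141]
contact_force: [0.5, -1.6, 7.6]
finger_gap: 0.246
grasp_force: 40.7
[0,-0.0082,0.0016,0,0],[0,-0.0166,0.0020,0,0],[0,-0.0250,0.0011,0,0],[0,-0.0331,-0.0011,0,0],[0,-0.0408,-0.0044,0,0],[0,-0.0479,-0.0088,0,0],[0,-0.0543,-0.0143,0,0],[0,-0.0598,-0.0206,0,0],[0,-0.0643,-0.0277,0,0],[0,-0.0676,-0.0354,0,0],[0,-0.0698,-0.0435,0,0],[0,-0.0708,-0.0519,0,0],[0,-0.0705,-0.0602,0,0],[0,-0.0689,-0.0685,0,0],[0,-0.0661,-0.0764,0,0],[0,-0.0622,-0.0838,0,0],
```

View pics/c3.png

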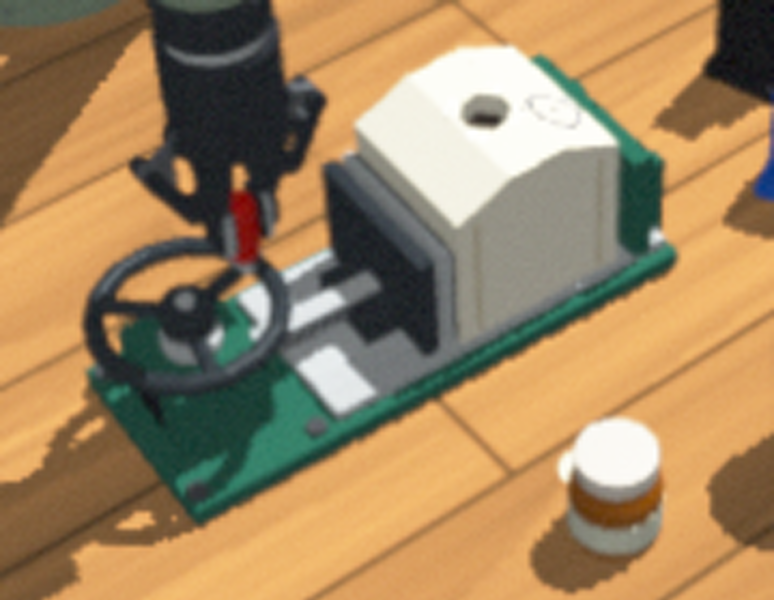

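The halves touch each other and a small gap remains at the back plate (crop ~(635,165)). I keep winding in small steps and watch the force.

```bash
python3 -m inch '[[0,-0.0082,0.0016,0,0],[0,-0.0166,0.0020,0,0],[0,-0.0250,0.0011,0,0],[0,-0.0331,-0.0011,0,0],[0,-0.0408,-0.0044,0,0],[0,-0.0479,-0.0088,0,0],[0,-0.0479,-0.0088,0,0]]'; python3 -m inch '[[0,-0.0064,-0.0055,0,0],[0,-0.0064,-0.0055,0,0]]';python3 -m inch '[[0,-0.0055,-0.0063,0,0],[0,-0.0055,-0.0063,0,0]]';python3 -m inch '[[0,-0.0045,-0.0071,0,0],[0,-0.0045,-0.0071,0,0]]'
```

```text
clock: 9.78
tool_pos: [0.5519, -0.1236, 0.127]
tcp_rot: [-3.141, 0.0, 3.141]
contact_force: [-1.5, -1.0, 9.6]
finger_gap: 0.241
grasp_force: 40.9
clock: 9.95
tool_pos: [0.5578, -0.1287, 0.127]
tcp_rot: [3.142, -0.0, 3.142]
contact_force: [-2.1, 0.5, 10.6]
finger_gap: 0.243
grasp_force: 40.9
clock: 10.12
tool_pos: [0.5632, -0.1348, 0.127]
tcp_rot: [3.141, -0.0, -3.142]
contact_force: [-2.7, 1.0, 11.0]
finger_gap: 0.244
grasp_force: 40.9
clock: 10.28
tool_pos: [0.5678, -0.1418, 0.127]
tcp_rot: [3.141, -0.0, -3.142]
contact_force: [-2.3, 1.6, 9.9]
finger_gap: 0.241
grasp_force: 40.9
```

```bash
python3 -m inch '[[0,-0.0033,-0.0077,0,0],[0,-0.0033,-0.0077,0,0]]';python3 -m inch '[[0,-0.0022,-0.0081,0,0],[0,-0.0022,-0.0081,0,0]]';python3 -m inch '[[0,-0.0010,-0.0084,0,0],[0,-0.0010,-0.0084,0,0]]'; python3 - <<'E'
from h import *
d=shoot('scene','scene4')
cv2.imwrite('pics/c4.png',cv2.resize(d['img'][160:300,150:330],(774,602),interpolation=cv2.INTER_CUBIC)[:600])
E
```

```text
clock: 10.45
tool_pos: [0.5711, -0.1492, 0.127]
tcp_rot: [3.14, 0.0, -3.141]
contact_force: [-2.1, 2.6, 10.3]
finger_gap: 0.238
grasp_force: 40.9
clock: 10.62
tool_pos: [0.5734, -0.1569, 0.127]
tcp_rot: [3.139, 0.0, -3.141]
contact_force: [-1.4, 3.1, 9.2]
finger_gap: 0.242
grasp_force: 40.9
clock: 10.78
tool_pos: [0.5745, -0.1644, 0.127]
tcp_rot: [3.137, 0.001, -3.141]
contact_force: [-1.2, 5.2, 8.7]
finger_gap: 0.244
grasp_force: 41.0
```

View pics/c4.png

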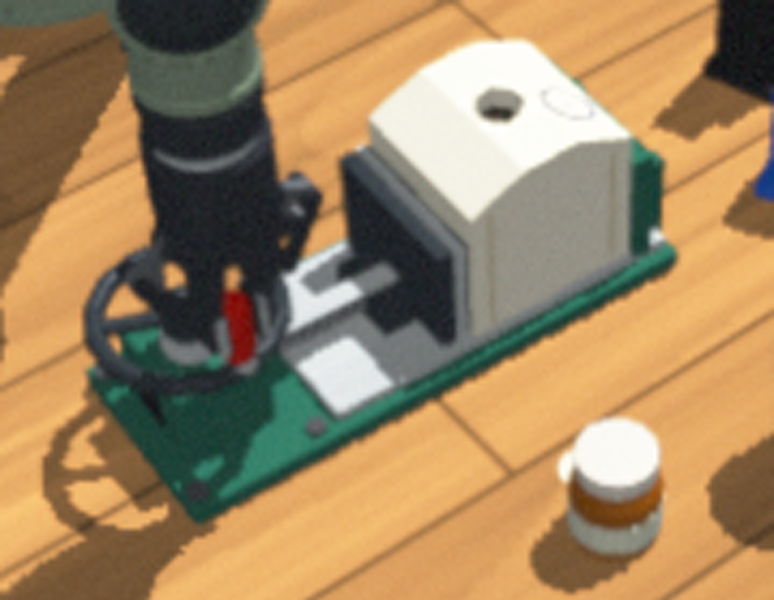

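It looks shut against the plate (seam at crop (640,180)), and the force is rising. Now I nip it tight.

```bash
python3 -m inch '[[0,0.0001,-0.0055,0,0],[0,0.0001,-0.0055,0,0]]';python3 -m inch '[[0,0.0007,-0.0055,0,0],[0,0.0007,-0.0055,0,0]]';python3 -m inch '[[0,0.0012,-0.0055,0,0],[0,0.0012,-0.0055,0,0]]'
```

```text
clock: 11.0
tool_pos: [0.5746, -0.1674, 0.127]
tcp_rot: [3.133, 0.002, -3.139]
contact_force: [-0.0, 11.6, 10.6]
finger_gap: 0.244
grasp_force: 41.1
clock: 11.17
tool_pos: [0.5746, -0.1708, 0.127]
tcp_rot: [3.128, 0.004, -3.138]
contact_force: [1.2, 18.1, 9.6]
finger_gap: 0.24
grasp_force: 41.3
clock: 11.33
tool_pos: [0.5743, -0.1743, 0.127]
tcp_rot: [3.124, 0.006, -3.137]
contact_force: [5.2, 23.3, 9.1]
finger_gap: 0.242
grasp_force: 41.4
```

```bash
python3 -m inch '[[0,-0.001,0.006,0,0],[0,-0.001,0.011,0,0],[0,-0.001,0.011,0,0]]';python3 - <<'E'
from h import *
d=shoot('scene','scene5')
for l in ['mould_front','mould_back','jaw','meter','stand']: print(l,[(round(m['p'],2),[int(x) for x in m['extent']]) for m in masks_of(l,d)][:3])
cv2.imwrite('pics/c5.png',cv2.resize(d['img'][160:300,150:330],(774,602),interpolation=cv2.INTER_CUBIC)[:600])
E
```

```text
clock: 11.58
tool_pos: [0.5745, -0.1665, 0.127]
tcp_rot: [3.133, 0.003, -3.138]
contact_force: [2.3, 12.8, 8.0]
finger_gap: 0.24
grasp_force: 41.0
mould_front [(0.79, [257, 206, 40, 61])]
mould_back [(0.68, [274, 199, 39, 55]), (0.36, [237, 217, 46, 47])]
jaw [(0.88, [238, 216, 44, 43])]
meter [(0.55, [326, 144, 14, 24])]
stand [(0.72, [359, 153, 21, 35]), (0.7, [326, 165, 19, 27])]
```

```bash
python3 -m inch '[[0,0,0.004,0,0],[0,0,0.006,0,0],[1,0,0.006,0,0],[1,0,0.006,0,0],[1,0,0.006,0,0],[1,0,0.006,0,0],[1,0,0.006,0,0],[1,0,0.006,0,0],[1,0,0.006,-0.02,0],[1,0,0.006,-0.05,0],[1,0,0.006,-0.08,0],[1,0,0.006,-0.115,0],[1,0,0.006,-0.15,0],[1,0,0.006,-0.15,0]]';python3 - <<'E'
from h import *
for n in('wrist','side','scene'):
    d=shoot(n,n+'6')
    for l in ['wheel_grip_mid','mould_front','mould_back','jaw','meter','stand']: print(n,l,[(round(m['p'],2),[int(x) for x in m['extent']]) for m in masks_of(l,d)][:3])
E
```

```text
clock: 13.05
tool_pos: [0.5765, -0.1669, 0.2839]
tcp_rot: [-3.137, 0.011, -3.142]
contact_force: [1.1, -0.1, 0.7]
finger_gap: 1.003
grasp_force: 0.0
wrist wheel_grip_mid [(0.66, [286, 190, 27, 39])]
wrist mould_front [(0.8, [512, 128, 90, 172])]
wrist mould_back [(0.54, [402, 290, 55, 40]), (0.28, [280, 115, 158, 181])]
wrist jaw [(0.67, [409, 115, 189, 151])]
wrist meter [(0.27, [286, 188, 25, 43])]
wrist stand []
side wheel_grip_mid [(0.74, [279, 244, 11, 22]), (0.7, [249, 189, 42, 7]), (0.44, [240, 348, 61, 54])]
side mould_front [(0.77, [252, 205, 47, 31])]
side mould_back [(0.8, [250, 189, 40, 9])]
side jaw [(0.76, [250, 236, 50, 37])]
side meter [(0.82, [226, 156, 9, 28])]
side stand [(0.94, [229, 182, 21, 28]), (0.79, [237, 161, 5, 31]), (0.54, [265, 182, 17, 29])]
scene wheel_grip_mid [(0.69, [207, 237, 11, 20])]
scene mould_front [(0.97, [254, 205, 42, 63]), (0.63, [325, 165, 20, 29])]
scene mould_back [(0.75, [237, 237, 135, 89]), (0.62, [276, 197, 41, 54])]
scene jaw [(0.69, [240, 218, 43, 44])]
scene meter [(0.58, [327, 144, 16, 26])]
scene stand [(0.75, [324, 166, 21, 31]), (0.74, [359, 153, 25, 35]), (0.58, [339, 193, 24, 39])]
```

View pics/wrist6.png

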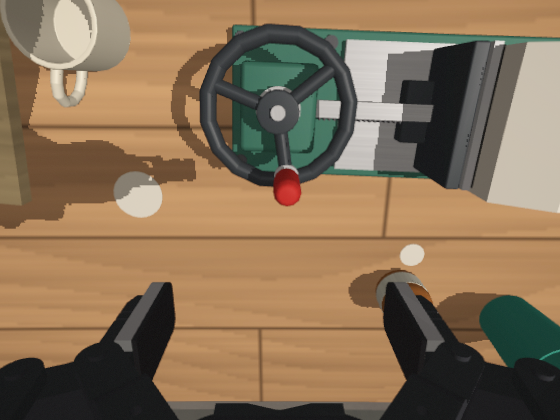

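```bash
python3 - <<'E'
from h import *
d=shoot('wrist')
print('handle',at_z(d,[(287,190)],.155),'hub',at_z(d,[(278,113)],.112), proj(d,[[.5745,-.165,.16],[.517,-.1687,.112]]))
a=shoot('scene');b=shoot('side')
print('handle s/s',at_z(a,[(207,237)],.140),at_z(b,[(279,244)],.140))
for n,c in(('scene',a),('side',b)):
  for l in('meter','stand','ring_centre','mould_back'):
    ms=[m for m in masks_of(l,c)][:4]
    print(n,l,[(round(m['p'],2),[round(float(x),1) for x in m['extent']]) for m in ms])
cv2.imwrite('pics/c6.png',np.hstack([cv2.resize(a['img'][170:240,240:330],(450,350),interpolation=cv2.INTER_CUBIC),cv2.resize(a['img'][125:195,300:370],(350,350),interpolation=cv2.INTER_CUBIC)]))
E
```

```text
handle [[ 0.56428568 -0.1585939   0.155     ]] hub [[ 0.51197925 -0.16530396  0.112     ]] [[278.41086779 205.12961375]
 [273.82935269 119.38888904]]
handle s/s [[ 0.58139022 -0.16131753  0.14      ]] [[ 0.57566242 -0.15936731  0.14      ]]
scene meter [(0.63, [238.8, 236.5, 135.1, 88.8]), (0.62, [327.8, 144.1, 15.3, 27.8]), (0.45, [275.9, 195.2, 38.1, 53.8])]
scene stand [(0.85, [339.1, 194.2, 23.2, 38.6]), (0.82, [357.8, 153.8, 23.4, 34.7]), (0.63, [326.1, 167.2, 21.0, 31.9]), (0.23, [191.9, 234.3, 48.8, 40.3])]
scene ring_centre [(0.29, [256.6, 205.6, 36.3, 63.9])]
scene mould_back [(0.63, [275.2, 198.8, 39.4, 57.2])]
side meter [(0.66, [224.8, 154.9, 12.9, 26.3])]
side stand [(0.82, [264.6, 181.9, 21.0, 29.8]), (0.59, [228.9, 182.6, 21.0, 33.3]), (0.2, [253.9, 204.3, 48.0, 27.3])]
side ring_centre []
side mould_back [(0.83, [250.8, 189.6, 44.8, 9.9])]
```

View pics/c6.png

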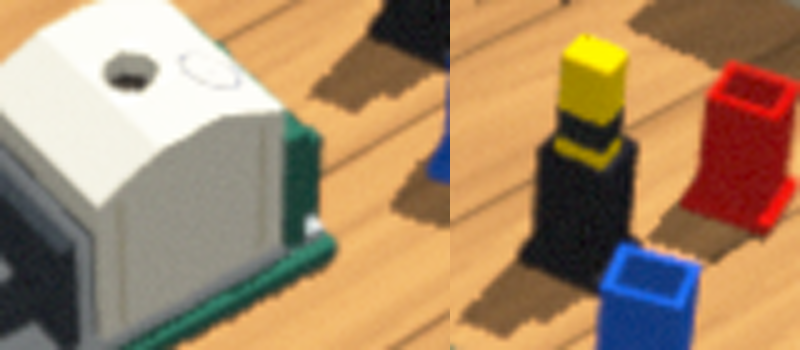

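The mould is shut: no gap at the seam or the plate (crop (285,110)), the ring is at full-picture (282.4,183.8), and the meter is upright in the black stand. Now I move above the meter.

```bash
python3 -m inch '[[1,0.006,0.035,-0.01,0],[1,0.012,0.07,-0.02,0],[1,0.018,0.105,-0.03,0],[1,0.024,0.14,-0.03,0],[1,0.03,0.175,-0.03,0],[1,0.036,0.21,-0.03,0],[1,0.042,0.245,-0.03,0],[1,0.047,0.28,-0.03,0],[1,0.053,0.315,-0.03,0],[1,0.059,0.35,-0.03,0],[1,0.065,0.385,-0.03,0],[1,0.071,0.42,-0.03,0],[1,0.077,0.455,-0.03,0],[1,0.082,0.485,-0.03,0],[1,0.0865,0.511,-0.03,0],[1,0.0865,0.511,-0.03,0],[1,0.0865,0.511,-0.03,0]]';python3 - <<'E'
from h import *
d=shoot('wrist','wrist7')
for l in ['meter','stand']: print(l,[(round(m['p'],2),[int(x) for x in m['extent']]) for m in masks_of(l,d)][:3])
print(proj(d,[[.49,.344,.17],[.49,.344,.095]]))
E
```

```text
clock: 16.07
tool_pos: [0.4863, 0.3467, 0.306]
tcp_rot: [-3.141, -0.0, -3.139]
contact_force: [0.5, 0.8, -0.7]
finger_gap: 1.003
grasp_force: 0.0
meter [(0.27, [25, 343, 50, 47])]
stand [(0.88, [282, 160, 58, 70]), (0.81, [392, 184, 86, 83]), (0.78, [238, 259, 69, 88])]
[[274.47868815 200.61806038]
 [275.31748485 177.60916069]]
```

View pics/wrist7.png

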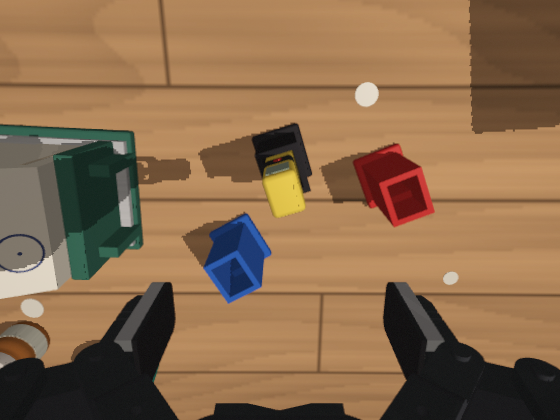

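```bash
cat > fit.py <<'E'
from h import *
from scipy.optimize import minimize
def yel(d,near,rad=60):
    h=cv2.cvtColor(d['img'],cv2.COLOR_BGR2HSV); m=cv2.inRange(h,(22,150,70),(34,255,255))
    n,l,s,c=cv2.connectedComponentsWithStats(m)
    k=max(range(1,n),key=lambda i:s[i,4]*(np.hypot(*(c[i]-near))<rad)); return l==k
def hull(d,x,y,yaw,z0,z1=.17,up=4):
    c,s=np.cos(yaw),np.sin(yaw); P=[[x+c*a*.018-s*b*.014,y+s*a*.018+c*b*.014,z] for a in(-1,1) for b in(-1,1) for z in(z0,z1)]
    h=cv2.convexHull(proj(d,P).astype(np.float32)); m=np.zeros(d['img'].shape[:2],np.uint8)
    cv2.fillConvexPoly(m,np.round(h*16).astype(np.int32),1,shift=4); return m>0
if __name__=='__main__':
    D={n:shoot(n) for n in('wrist','scene','side')}
    M={n:yel(D[n],proj(D[n],[.49,.344,.16])[0]) for n in D}
    print({n:int(M[n].sum()) for n in M})
    for use in(['wrist'],['scene','side'],['wrist','scene','side']):
        best=None
        for y0 in(-.6,0,.4,.9,1.4):
            f=lambda p:-sum((hull(D[n],*p[:3],p[3])&M[n]).sum()/(hull(D[n],*p[:3],p[3])|M[n]).sum() for n in use)
            r=minimize(f,[.49,.344,y0,.145],method='Nelder-Mead',options=dict(initial_simplex=[[.49,.344,y0,.145],[.5,.344,y0,.145],[.49,.354,y0,.145],[.49,.344,y0+.3,.145],[.49,.344,y0,.13]],maxiter=300))
            if best is None or r.fun<best.fun: best=r
        print(use,best.x.round(4),round(best.fun/len(use),3))
    print(arm.state()['tool_pos'],arm.state()['tcp_rot'])
E
python3 fit.py
```

```text
{'wrist': 1611, 'scene': 206, 'side': 179}
['wrist'] [0.4834 0.3518 0.3013 0.1579] -0.858
['scene', 'side'] [0.488  0.3483 1.3497 0.13  ] -0.825
['wrist', 'scene', 'side'] [0.4874 0.3487 1.7413 0.1282] -0.785
[0.48729008 0.34444582 0.306466  ] [-3.14157775e+00  1.53306130e-04  3.14005033e+00]
```

```bash
python3 - <<'E'
from fit import *
d=shoot('wrist'); m=yel(d,(285,195)); v=cv2.cvtColor(d['img'],cv2.COLOR_BGR2HSV)[...,2]
print(np.histogram(v[m],bins=12))
t,_=cv2.threshold(v[m].reshape(-1,1),0,255,cv2.THRESH_OTSU); print(t)
for nm,mm in(('bright',m&(v>t)),('all',m)):
    mm=cv2.morphologyEx(mm.astype(np.uint8),cv2.MORPH_OPEN,np.ones((3,3)))
    c=max(cv2.findContours(mm,0,1)[0],key=cv2.contourArea); b=cv2.boxPoints(cv2.minAreaRect(c)); W=at_z(d,b,.17)
    e=np.diff(np.r_[W,W[:1]],axis=0)[:2]
    print(nm,cv2.contourArea(c),b.round(0).tolist(),W.mean(0).round(4),np.linalg.norm(e,axis=1).round(4),np.degrees(np.arctan2(e[:,1],e[:,0])).round(1))
# colour picture of crop as new file
cv2.imwrite('pics/c8.png',cv2.resize(d['img'][110:240,190:350],(800,600)[:1]+(650,) if 0 else (738,600),interpolation=cv2.INTER_CUBIC))
E
```

```text
(array([  19,   22,   26,   28,   36,   29,   51,   52,   66,   93,  142,
       1046]), array([ 70.        ,  83.41666667,  96.83333333, 110.25      ,
       123.66666667, 137.08333333, 150.5       , 163.91666667,
       177.33333333, 190.75      , 204.16666667, 217.58333333,
       231.        ]))
177.0
bright 1281.5 [[265.0, 178.0], [296.0, 168.0], [310.0, 207.0], [278.0, 217.0]] [0.4848 0.3521 0.17  ] [0.0255 0.0341] [108.7  18.8]
all 1483.0 [[261.0, 167.0], [296.0, 157.0], [311.0, 207.0], [276.0, 217.0]] [0.4805 0.3508 0.17  ] [0.0278 0.0427] [106.4  16.9]
```

View pics/c8.png

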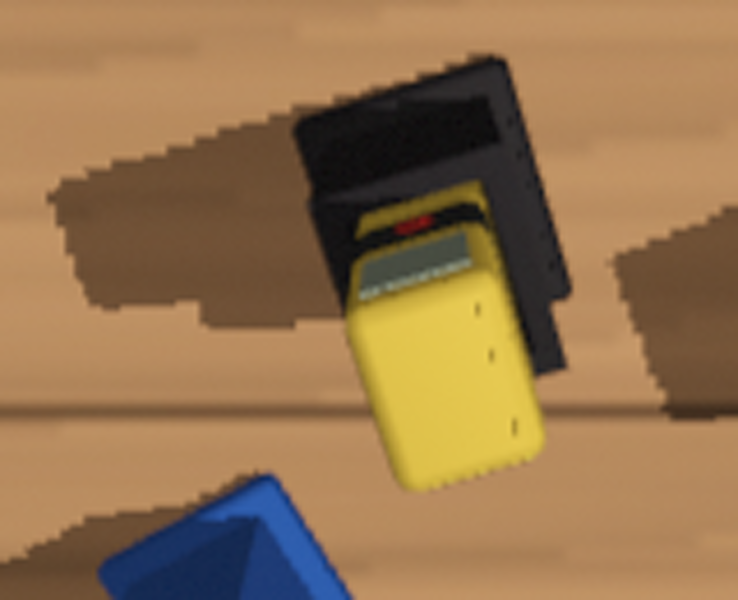

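The meter's 36 mm side runs at about 18° in world yaw (top face at crop (445,400)), so the 28 mm grip axis is at 108°. I rotate, lower part-way and check.

```bash
python3 -m inch '[[1,0,0,0,-0.1],[1,-0.001,0.002,0.02,-0.2],[1,-0.0017,0.0041,0.05,-0.314],[1,-0.0017,0.0041,0.075,-0.314],[1,-0.0017,0.0041,0.09,-0.314],[1,-0.0017,0.0041,0.09,-0.314],[1,-0.0017,0.0041,0.09,-0.314]]';python3 - <<'E'
from fit import *
d=shoot('wrist'); g=proj(d,[.489,.3485,.17])[0]; m=yel(d,g,90); v=cv2.cvtColor(d['img'],cv2.COLOR_BGR2HSV)[...,2]
mm=cv2.morphologyEx((m&(v>177)).astype(np.uint8),cv2.MORPH_OPEN,np.ones((3,3)))
c=max(cv2.findContours(mm,0,1)[0],key=cv2.contourArea); b=cv2.boxPoints(cv2.minAreaRect(c)); W=at_z(d,b,.17)
e=np.diff(np.r_[W,W[:1]],axis=0)[:2]
print(g,b.round(0).tolist(),W.mean(0).round(4),np.linalg.norm(e,axis=1).round(4),np.degrees(np.arctan2(e[:,1],e[:,0])).round(1))
s=arm.state();print(s['tool_pos'],s['tcp_rot'])
E
```

```text
clock: 17.0
tool_pos: [0.4883, 0.3489, 0.216]
tcp_rot: [-3.141, -0.002, -2.828]
contact_force: [0.5, 0.2, -0.1]
finger_gap: 0.999
grasp_force: 0.0
[276.01775347 243.46391167] [[261.0, 242.0], [306.0, 242.0], [306.0, 265.0], [261.0, 265.0]] [0.4937 0.3544 0.17  ] [0.0251 0.0143] [107.9  19.3]
[0.48909078 0.34940738 0.21715974] [ 3.14145416e+00  7.24495128e-04 -2.82807558e+00]
```

```bash
python3 -m inch '[[1,0,0.0015,0.02,0],[1,0,0.0015,0.04,0],[1,0,0.0015,0.06,0],[1,0,0.0015,0.08,0],[1,0,0.0015,0.09,0],[1,0,0.0015,0.09,0],[0,0,0.0015,0.09,0],[0,0,0.0015,0.09,0],[0,0,0.0015,0.09,0],[0,0,0.0015,0.09,0],[0,0,0.0015,0.09,0],[0,0,0.0015,0.09,0],[0,0,0.0015,0.09,0],[0,0,0.0015,0.09,0],[0,0,0.0015,0.09,0],[0,0,0.0015,0.09,0]]' 30
```

```text
clock: 18.38
tool_pos: [0.4889, 0.3513, 0.1274]
tcp_rot: [3.141, 0.002, -2.827]
contact_force: [-0.3, -0.6, 5.7]
finger_gap: 0.325
grasp_force: 30.5
```

```bash
python3 -m inch '[[0,0,0,-0.01,0],[0,0,0,-0.03,0],[0,0,0,-0.05,0],[0,0,0,-0.07,0],[0,0,0,-0.09,0],[0,0,0,-0.11,0],[0,0,0,-0.12,0],[0,0,0,-0.12,0],[0,0,0,-0.12,0],[0,0.02,0,-0.12,0],[0,0.045,0,-0.12,0],[0,0.07,0,-0.12,0],[0,0.085,0,-0.12,0],[0,0.085,0,-0.12,0],[0,0.085,0,-0.12,0]]'; python3 - <<'E'
from h import *
for n in('scene','side'):
    d=shoot(n,n+'9'); print([(round(m['p'],2),[int(x) for x in m['extent']]) for m in masks_of('meter',d)][:3])
    print(proj(d,[[.408,.324,.265],[.408,.324,.17],[.408,.324,.135]]).round(0).tolist())
E
```

```text
clock: 19.63
tool_pos: [0.4064, 0.3244, 0.2452]
tcp_rot: [-3.141, -0.002, -2.827]
contact_force: [0.4, 0.2, -1.9]
finger_gap: 0.323
grasp_force: 30.4
[(0.89, [305, 114, 14, 43])]
[[307.0, 101.0], [306.0, 127.0], [305.0, 135.0]]
[(0.81, [198, 137, 16, 46])]
[[199.0, 121.0], [201.0, 150.0], [202.0, 160.0]]
```

```bash
python3 -m inch '[[0,0,0,0.025,0],[0,0,0,0.05,0],[0,0,0,0.075,0],[0,0,0,0.094,0],[0,0,0,0.094,0],[0,-0.015,0,0.094,0],[0,-0.025,0,0.094,0],[0,-0.025,0,0.094,0]]' 20; for i in 1 2 3; do python3 -m inch '[[0,-0.003,0,0,0],[0,-0.006,0,0,0],[0,-0.006,0,0,0]]'; done
```

```text
clock: 20.5
tool_pos: [0.4344, 0.3337, 0.1535]
tcp_rot: [3.141, 0.004, -2.828]
contact_force: [0.8, 0.8, -1.5]
finger_gap: 0.324
grasp_force: 30.4
clock: 20.75
tool_pos: [0.4373, 0.3345, 0.1527]
tcp_rot: [3.141, 0.001, -2.827]
contact_force: [0.2, -0.5, -1.8]
finger_gap: 0.324
grasp_force: 30.4
clock: 21.0
tool_pos: [0.443, 0.3364, 0.1525]
tcp_rot: [3.142, 0.001, -2.827]
contact_force: [-0.1, 0.3, -2.3]
finger_gap: 0.324
grasp_force: 30.4
clock: 21.25
tool_pos: [0.4477, 0.3379, 0.1521]
tcp_rot: [3.141, -0.002, -2.827]
contact_force: [-2.1, -0.7, -0.9]
finger_gap: 0.325
grasp_force: 30.6
```

```bash
python3 -m inch '[[0,-0.003,0,0,0],[0,-0.006,0,0,0],[0,-0.009,0,0,0],[0,-0.009,0,0,0]]'; python3 -m inch '[[0,-0.003,0,0,0],[0,-0.006,0,0,0],[0,-0.009,0,0,0],[0,-0.009,0,0,0]]';python3 -m inch '[[0,-0.003,0,0,0],[0,-0.006,0,0,0],[0,-0.009,0,0,0],[0,-0.009,0,0,0]]'
cat > tilt.py <<'E'
from fit import *
import sys
# fit meter body (yellow+all, visible part below fingers) tilt about tool y, given grasp point
def mask(d,near):
    ms=sorted(masks_of('meter',d),key=lambda m:np.hypot(m['extent'][0]-near[0],m['extent'][1]-near[1]))
    return ms[0] if ms else None
s=arm.state(); R=cv2.Rodrigues(np.zeros(3))[0]
from scipy.spatial.transform import Rotation as Ro
R=Ro.from_euler('xyz',s['tcp_rot']).as_matrix(); g=np.array(s['tool_pos'])-R[:,2]*.019
print('grasp',g.round(4),s['contact_force'].round(1))
D={n:shoot(n) for n in('scene','side')}
M={}
for n,d in D.items():
    m=mask(d,proj(d,g)[0]); M[n]=m['mask']; print(n,round(m['p'],2),[int(x) for x in m['extent']],proj(d,g)[0].round(0))
def pts(th,off,dz):
    ux=np.cos(th)*R[:,0]+np.sin(th)*-R[:,2]*-1*-1 if 0 else None
    up=-R[:,2]; x=R[:,0]
    z=np.cos(th)*up-np.sin(th)*x; xx=np.cos(th)*x+np.sin(th)*up   # th>0: top leans to -tool x
    body=[g+xx*(a*.018+off)+R[:,1]*b*.014+z*(h+dz) for a in(-1,1) for b in(-1,1) for h in(-.094,.026)]
    nose=[g+xx*(a*.007+off)+R[:,1]*b*.007+z*(h+dz) for a in(-1,1) for b in(-1,1) for h in(-.094,-.130)]
    return body,nose
def ren(d,p):
    m=np.zeros(d['img'].shape[:2],np.uint8)
    for P in pts(*p): cv2.fillConvexPoly(m,np.round(cv2.convexHull(proj(d,P).astype(np.float32))*16).astype(np.int32),1,shift=4)
    return m>0
for use in(['scene'],['side'],['scene','side']):
    # visible pixels only punish: mask pixels outside model, and model pixels below the fingers outside mask
    best=[]
    for th in np.radians(np.arange(-10,46,1)):
        c=min((sum((ren(D[n],(th,o,z))^M[n]).sum()/M[n].sum() for n in use),o,z) for o in(-.006,-.003,0,.003,.006) for z in(-.004,0,.004))
        best.append((c[0],round(np.degrees(th)),c[1],c[2]))
    print(use,sorted(best)[:4])
E
python3 tilt.py
```

```text
clock: 21.58
tool_pos: [0.4557, 0.3405, 0.152]
tcp_rot: [3.142, -0.003, -2.827]
contact_force: [-5.0, -1.2, 1.5]
finger_gap: 0.322
grasp_force: 30.8
clock: 21.92
tool_pos: [0.4647, 0.3434, 0.152]
tcp_rot: [3.142, -0.002, -2.827]
contact_force: [-4.0, -1.4, 0.2]
finger_gap: 0.324
grasp_force: 30.7
clock: 22.25
tool_pos: [0.4729, 0.3461, 0.1515]
tcp_rot: [-3.142, -0.003, -2.827]
contact_force: [-3.9, -1.0, -0.5]
finger_gap: 0.322
grasp_force: 30.5
grasp [0.4729 0.3461 0.1705] [-3.9 -1.  -0.5]
scene 0.55 [320, 141, 20, 33] [325. 134.]
side 0.97 [215, 161, 17, 49] [222. 145.]
['scene'] [(np.float64(0.7561837455830389), 24, -0.003, -0.004), (np.float64(0.7561837455830389), 27, -0.003, -0.004), (np.float64(0.7632508833922261), 26, -0.003, -0.004), (np.float64(0.7667844522968198), 22, 0.003, -0.004)]
['side'] [(np.float64(0.36438923395445133), 16, 0.006, -0.004), (np.float64(0.36853002070393376), 15, 0.006, -0.004), (np.float64(0.36853002070393376), 17, 0.006, -0.004), (np.float64(0.38095238095238093), 18, 0.006, -0.004)]
['scene', 'side'] [(np.float64(1.1583375399629816), 18, 0.006, -0.004), (np.float64(1.1630855445573527), 20, 0.003, -0.004), (np.float64(1.1777172998558771), 17, 0.006, -0.004), (np.float64(1.196460578393287), 19, 0.006, -0.004)]
```

It pivots in the grip as planned: about 19–20° by both the camera fit and the geometry. I push the rest, back off and lift, then measure in free air.

```bash
python3 -m inch '[[0,-0.003,0,0,0],[0,-0.006,0,0,0],[0,-0.009,0,0,0],[0,-0.009,0,0,0]]'; python3 -m inch '[[0,0.015,0,0,0],[0,0.03,0,0,0],[0,0.045,0,-0.02,0],[0,0.055,0,-0.05,0],[0,0.055,0,-0.08,0],[0,0.055,0,-0.11,0],[0,0.055,0,-0.14,0],[0,0.055,0,-0.14,0],[0,0.055,0,-0.14,0]]' 40; python3 tilt.py
```

```text
clock: 22.78
tool_pos: [0.4821, 0.349, 0.1518]
tcp_rot: [-3.141, -0.001, -2.827]
contact_force: [-4.4, -1.9, -3.0]
finger_gap: 0.325
grasp_force: 30.3
clock: 23.53
tool_pos: [0.4329, 0.3334, 0.2953]
tcp_rot: [3.141, 0.009, -2.828]
contact_force: [1.0, -0.0, -2.3]
finger_gap: 0.322
grasp_force: 41.4
grasp [0.4327 0.3333 0.3143] [ 1.  -0.  -2.3]
scene 0.74 [308, 98, 23, 35] [315.  90.]
side 0.74 [197, 120, 18, 49] [206. 104.]
['scene'] [(np.float64(0.7090909090909091), 25, 0.006, -0.004), (np.float64(0.7151515151515152), 27, 0.003, 0), (np.float64(0.7181818181818181), 28, 0.003, -0.004), (np.float64(0.7303030303030303), 24, 0.006, 0)]
['side'] [(np.float64(0.5390946502057613), 23, 0.006, -0.004), (np.float64(0.5473251028806584), 22, 0.006, -0.004), (np.float64(0.5534979423868313), 24, 0.003, -0.004), (np.float64(0.5555555555555556), 25, 0.003, -0.004)]
['scene', 'side'] [(np.float64(1.2728769173213617), 25, 0.006, -0.004), (np.float64(1.2960344182566406), 24, 0.006, -0.004), (np.float64(1.297119341563786), 26, 0.006, -0.004), (np.float64(1.2974560419004864), 27, 0.003, 0)]
```

```bash
python3 - <<'E'
from h import *
d=shoot('scene'); 
im=d['img'].astype(int); r=im[172:197,268:297]; 
blue=(r[...,0]-r[...,2]); 
g=cv2.GaussianBlur(d['img'],(0,0),6).astype(int)[172:197,268:297]
k=((r.sum(2)-g.sum(2))<-45); yy,xx=np.nonzero(k); 
print('\n'.join(''.join('#' if c else '.' for c in row) for row in k))
print(at_z(d,[(282.4,183.8)],.145))
# predicted ring projection for clamp-x offsets
for o in(.015,.02,.025): print(o,proj(d,[.5284+o*.9993,.1144-o*.0366,.145]))
E
```

```text
########..######.........####
#######...#####.........###..
######.....####......#####...
#...........####...#####.....
.............##########......
..............########.......
...............######........
................####.........
.................######......
##................#####......
###.................####.....
####.................#####...
####..................####...
###....................##....
###..........................
##...........................
.............................
.............................
.............................
.............................
.............................
................###########.#
..............###############
............##############...
...........##############....
[[0.54914078 0.11636367 0.145     ]]
0.015 [[280.44707307 183.1125218 ]]
0.02 [[281.49636058 184.06048116]]
0.025 [[282.54967508 185.01214557]]
```

```bash
python3 -m inch '[[0,-0.005,-0.013,0,-0.1],[0,-0.01,-0.027,0,-0.2],[0,-0.015,-0.04,0,-0.3],[0,-0.02,-0.053,0,-0.4],[0,-0.025,-0.066,0,-0.5],[0,-0.03,-0.08,0,-0.6],[0,-0.035,-0.093,0,-0.7],[0,-0.04,-0.106,0,-0.8],[0,-0.045,-0.12,0,-0.9],[0,-0.05,-0.133,0,-1.0],[0,-0.056,-0.146,0,-1.1],[0,-0.061,-0.16,0,-1.22],[0,-0.065,-0.17,0,-1.22],[0,-0.0675,-0.1775,0,-1.22],[0,-0.0675,-0.1775,0.013,-1.22],[0,-0.0675,-0.1775,0.026,-1.22],[0,-0.0675,-0.1775,0.026,-1.22],[0,-0.0675,-0.1775,0.026,-1.22]]' 60; python3 tilt.py; python3 - <<'E'
from h import *
a=shoot('scene','scene10');b=shoot('side','side10')
for n,d in(('scene',a),('side',b)):
  print(n,proj(d,[[.552,.185,.288],[.5493,.115,.145],[.5503,.1256,.1677]]).round(1).tolist())
A=cv2.resize(a['img'][115:205,240:320],(534,600),interpolation=cv2.INTER_CUBIC); B=cv2.resize(b['img'][110:210,225:269],(264,600),interpolation=cv2.INTER_CUBIC)
cv2.imwrite('pics/c10.png',np.hstack([A,B]))
E
```

```text
clock: 25.28
tool_pos: [0.5484, 0.1842, 0.2654]
tcp_rot: [3.139, -0.0, -1.609]
contact_force: [0.0, -0.6, -2.1]
finger_gap: 0.323
grasp_force: 62.4
grasp [0.5484 0.1842 0.2844] [ 0.  -0.6 -2.1]
scene 0.77 [291, 150, 18, 52] [302. 135.]
side 0.86 [250, 150, 7, 57] [250. 130.]
['scene'] [(np.float64(0.48392857142857143), 23, 0.006, 0), (np.float64(0.49107142857142855), 22, 0.006, 0), (np.float64(0.49642857142857144), 21, 0.006, 0), (np.float64(0.49642857142857144), 24, 0.006, -0.004)]
['side'] [(np.float64(0.3019271948608137), 21, 0.006, -0.004), (np.float64(0.30620985010706636), 22, -0.003, -0.004), (np.float64(0.3083511777301927), 24, -0.003, -0.004), (np.float64(0.31049250535331907), 20, 0.003, -0.004)]
['scene', 'side'] [(np.float64(0.8019271948608138), 21, 0.006, -0.004), (np.float64(0.8104925053533191), 22, 0.006, -0.004), (np.float64(0.8115516977669012), 23, 0.006, 0), (np.float64(0.8151307739369837), 25, 0.003, -0.004)]
scene [[302.8, 134.9], [282.1, 184.0], [285.2, 176.7]]
side [[251.6, 128.4], [254.5, 186.0], [254.2, 177.0]]
```

View pics/c10.png

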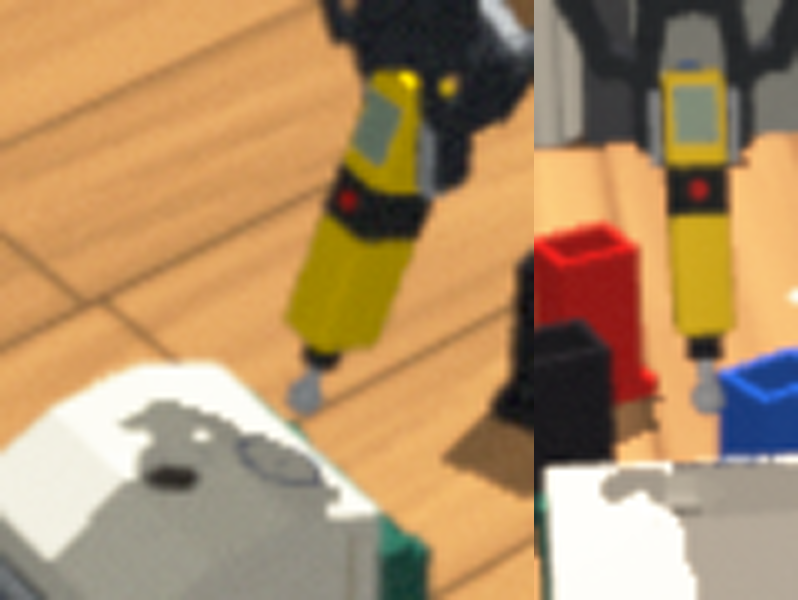

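View: the ball centre is at scene (285.7,174.0) and side (254.0,175.5), over the ring at scene (281.8,184). The meter leans the right way. That was my tenth picture, so I use numbers only from here. Now I triangulate.

```bash
python3 - <<'E'
from h import *
a=shoot('scene');b=shoot('side')
S=lambda u,v:(u/6.667+240,v/6.667+115); T=lambda u,v:((u-534)/6+225,v/6+110)
L=np.array([.0366,.9993,0])
ball=tri([a,b],[S(305,393),T(708,393)]); red=tri([a,b],[S(347,200),T(699,189)]); scr=tri([a,b],[S(377,125),T(696,114)]); neck=tri([a,b],[S(322,356),T(704,346)])
for n,p in(('ball',ball),('red',red),('scr',scr),('neck',neck)):
    print(n,p.round(4))
for n,p in(('red',red),('scr',scr)):
    d=p-ball; r=np.hypot(d@L,d[2]); print(n,'tilt',np.degrees(np.arctan2(d@L,d[2])+np.arcsin(.018/r)),'r',r)
s=arm.state(); g=np.array(s['tool_pos'])+[0,0,.019]; d=g-ball; print('grasp-ball',d.round(4),np.linalg.norm(d),'ang',np.degrees(np.arctan2(d@L,d[2])),s['tool_pos'])
for dz in (.14,.145): print('ring',at_z(a,[S(279,460)],dz))
for t in(20,22.5,25): 
    z=np.array([0,0,np.cos(np.radians(t))])+L*np.sin(np.radians(t)); print(t,'tip',(ball-.008*z).round(4))
E
```

```text
ball [0.549  0.1284 0.1729]
red [0.5492 0.1497 0.2661]
scr [0.5498 0.1644 0.297 ]
neck [0.5494 0.1373 0.1913]
red tilt 23.687091612017085 r 0.09559129242832046
scr tilt 24.15421817739669 r 0.1292033572968693
grasp-ball [0.0003 0.0559 0.1128] 0.12592828868091938 ang 26.34734483400535 [0.54932035 0.18434332 0.26676778]
ring [[0.5445392  0.11806441 0.14      ]]
ring [[0.54880252 0.11461722 0.145     ]]
20 tip [0.5489 0.1257 0.1654]
22.5 tip [0.5489 0.1254 0.1655]
25 tip [0.5489 0.1251 0.1657]
```

```bash
python3 -m inch '[[0,0.0021,0,0.0045,0],[0,0.0042,0,0.0091,0],[0,0.0063,0,0.0136,0],[0,0.0076,0,0.0163,0],[0,0.0076,0,0.0163,0],[0,0.0076,0,0.0163,0]]'; for i in 1 2 3; do python3 -m inch '[[0,0.0004,0,0.0009,0],[0,0.0008,0,0.0018,0],[0,0.0008,0,0.0018,0],[0,0.0008,0,0.0018,0]]'; done
```

```text
clock: 26.18
tool_pos: [0.5487, 0.1764, 0.2496]
tcp_rot: [3.141, -0.0, -1.608]
contact_force: [0.9, -0.3, -2.7]
finger_gap: 0.322
grasp_force: 62.5
clock: 26.52
tool_pos: [0.5489, 0.1759, 0.2482]
tcp_rot: [-3.142, 0.0, -1.607]
contact_force: [1.0, -0.4, -2.2]
finger_gap: 0.324
grasp_force: 62.5
clock: 26.85
tool_pos: [0.5489, 0.1752, 0.2466]
tcp_rot: [-3.141, 0.0, -1.607]
contact_force: [0.7, 0.4, -0.5]
finger_gap: 0.325
grasp_force: 62.7
clock: 27.18
tool_pos: [0.5489, 0.1743, 0.2447]
tcp_rot: [-3.141, 0.0, -1.607]
contact_force: [-0.5, 1.1, 0.4]
finger_gap: 0.32
grasp_force: 62.8
```

```bash
python3 -m inch '[[0,0.0003,0,0.0006,0],[0,0.0003,0,0.0006,0],[0,0.0003,0,0.0006,0],[0,0.0003,0,0.0006,0]]'; for i in 1 2 3 4; do python3 -m inch '[[0,0,0,0,0],[0,0,0,0,0]]' | grep -E 'tool_pos|contact'; done; python3 tilt.py; python3 - <<'E'
from h import *
a=shoot('scene');b=shoot('side')
L=np.array([.0366,.9993,0]);n=np.array([.0155,.4223,.9063])
g=np.array(arm.state()['tool_pos'])+[0,0,.019]
C=np.array([.549,.1145,.145]); print('grasp->ring along n',(g-C)@n,'slope',(g-C)@(L*.9063-np.array([0,0,.4226])))
for nm,d in(('scene',a),('side',b)):
    u=proj(d,C+.008*n)[0]; x,y=u.round().astype(int); p=d['img'][y-8:y+9,x-8:x+9]; hsv=cv2.cvtColor(p,cv2.COLOR_BGR2HSV)
    print(nm,u.round(1)); print('\n'.join(' '.join(f'{v:3d}' for v in r) for r in p.mean(2).astype(int)))
E
```

```text
clock: 27.52
tool_pos: [0.5489, 0.174, 0.2441]
tcp_rot: [-3.141, 0.0, -1.607]
contact_force: [-0.1, 0.8, 0.8]
finger_gap: 0.318
grasp_force: 62.8
tool_pos: [0.5489, 0.174, 0.2441]
contact_force: [-0.0, 1.1, 0.4]
tool_pos: [0.5489, 0.174, 0.244]
contact_force: [0.4, 1.0, -0.6]
tool_pos: [0.5488, 0.174, 0.244]
contact_force: [-0.3, 1.0, 0.8]
tool_pos: [0.5488, 0.174, 0.244]
contact_force: [1.0, 1.0, 0.1]
grasp [0.5488 0.174  0.263 ] [1.  1.  0.1]
scene 0.8 [288, 158, 18, 49] [299. 143.]
side 0.89 [252, 159, 9, 55] [251. 138.]
['scene'] [(np.float64(0.40273037542662116), 22, 0.006, -0.004), (np.float64(0.4061433447098976), 21, 0.006, -0.004), (np.float64(0.41467576791808874), 24, 0.006, -0.004), (np.float64(0.4180887372013652), 23, 0.006, 0)]
['side'] [(np.float64(0.24586776859504134), 2, 0.006, -0.004), (np.float64(0.24586776859504134), 11, -0.006, -0.004), (np.float64(0.24793388429752067), 0, 0.006, -0.004), (np.float64(0.24793388429752067), 5, 0.006, -0.004)]
['scene', 'side'] [(np.float64(0.6847093334837673), 22, 0.006, 0), (np.float64(0.6853369249428821), 24, 0.006, -0.004), (np.fl
[... 1811 characters left out ...]
  71  70  71  71  72
165 175 180 180 180 175 154 136 133 122  91  74  71  71  71  69  71
163 173 180 181 179 167 141 138 137 132 115  81  70  70  73  72  71
159 172 179 181 177 156 138 143 144 135 120  82  72  71  71  70  71
155 172 178 181 177 155 139 137 137 131 123 101  98  98  95  89  94
167 168 173 177 179 175 157 135 130 130 149 174 177 178 170 152 166
230 168 133 136 144 134 131 138 137 118 133 139 149 150 139 135 149
239 226 160 147 150 151 150 152 150 149 150 150 152 152 150 150 152
176 179 166 166 165 163 157 156 154 153 153 153 153 153 153 152 154
157 167 168 167 167 165 160 158 157 154 153 153 153 153 153 153 153
157 167 169 170 169 166 159 158 159 157 156 154 153 154 153 153 154
```

```bash
python3 -m inch '[[0,0.0003,0,0.0006,0],[0,0.0005,0,0.0011,0],[0,0.0005,0,0.0011,0],[0,0.0005,0,0.0011,0]]'; for i in 1 2 3 4 5; do python3 -m inch '[[0,0,0,0,0],[0,0,0,0,0]]' | grep -E 'tool_pos|contact'; done; python3 - <<'E'
from h import *
d=shoot('side'); print([(l,[(round(m['p'],2),[int(x) for x in m['extent']]) for m in masks_of(l,d)][:2]) for l in('jaw','mould_front','mould_back','wheel_grip_mid')])
E
```

```text
clock: 28.82
tool_pos: [0.5488, 0.1735, 0.2429]
tcp_rot: [-3.141, 0.0, -1.607]
contact_force: [1.1, 1.4, 1.1]
finger_gap: 0.319
grasp_force: 63.0
tool_pos: [0.5488, 0.1735, 0.2429]
contact_force: [1.1, 1.9, 0.9]
tool_pos: [0.5488, 0.1734, 0.2429]
contact_force: [1.1, 0.5, 0.4]
tool_pos: [0.5488, 0.1734, 0.2429]
contact_force: [1.5, 1.2, 1.4]
tool_pos: [0.5488, 0.1735, 0.2429]
contact_force: [0.6, 1.5, 1.3]
tool_pos: [0.5488, 0.1735, 0.2429]
contact_force: [0.3, 1.1, 0.3]
[('jaw', [(0.73, [335, 240, 21, 33]), (0.66, [252, 235, 46, 38])]), ('mould_front', [(0.78, [253, 205, 44, 31]), (0.18, [251, 235, 47, 31])]), ('mould_back', [(0.58, [251, 188, 45, 9]), (0.45, [228, 181, 24, 34])]), ('wheel_grip_mid', [(0.68, [278, 246, 7, 19])])]
```

```bash
python3 -c "
from rig import arm
print(arm.hand_in())"
```

```text
the job is handed in; nothing more can be done
None
```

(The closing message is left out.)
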